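Reset the locked speed knob behind the shaker's guard

TASK

Take the green setting key from its stand, reach with it through the opening in the shaker's wire guard, and find the sunken orange knob by feel. Press the knob gently down against its spring to unlock it, turn it clockwise all the way from the red dot to the green dot, and let it spring up. Then hang the key fully back in its stand; touch the knob only with the key, and leave everything else on the bench alone.

Things in the scene. Friction and masses are not known exactly. Their poses are not given: they have to be found in the camera images.
- shaker: White tube shaker 240 (x) x 220 (y) x 110 mm high, fixed; origin at the centre of its underside, z up. In the -x half of its top is a 72 mm square well covered by a grille of steel wires (the guard). On the +x half an aluminium block with coloured tube caps reaches 36 mm above the top; it begins 72 mm to +x of the guard opening's centre.
- guard_opening (a point): Centre of the square opening in the wire guard, level with the top of the wires; x, y axes as the shaker's. The opening is 36 mm clear both ways; wires 4 mm thick. The orange knob sits below it in the well.
- knob_nominal (a point): Mean place of the flat top of the orange knob's bar, 32 mm below the guard opening. The true top is up to 10 mm higher or lower and up to 1.7 mm aside; not measured, find it by feel. Bar: 28 mm long, 9 thick, 17 high, on a black disc. At the start the bar lies +0.5 rad (counter-clockwise from above) from the shaker's x axis, give or take 0.04, white end to +x.
- knob (a joint): Knob angle, rad: 0 at the start (red dot), grows clockwise seen from above, stop at 1.0 (green dot). Unpressed, it is locked by a tooth. It pushes down on a spring: 5 N to start, 11 N at 4 mm (tooth free), 14 N at 6 mm (bottoms hard). Held at about 13 N it turns easily; past 0.9 it springs up into the second notch when let go. Over 50 N from the key, or forcing it by over 0.25 N m against lock or stop, breaks it.
- key_grip (a point): Centre of the setting key's green handle, an upright paddle 34 mm wide (along this point's x), 12 mm thick (along y), 45 mm tall. Under it is a black collar 46 mm across, 6 mm thick, its underside 28.5 mm below this point, then a steel shaft 12 mm across. The key (0.11 to 0.2 kg) hangs upright in its stand at the start. A half turn about z makes no difference.
- key_fork (a point): Bottom of the slot in the fork at the key's lower end, 86.5 mm below the handle's centre; this face presses on the knob's bar. The slot runs along the handle's width (x), 14 mm wide; its two prongs reach 12 mm lower, are 18 mm long along x and 22 mm apart over the outside. The crown above is 26 mm across. The fork has about 0.25 rad of play on the bar before it drives it.
- stand_mouth (a point): Centre of the mouth of the fixed key stand, 80 mm above the table: a blue tube 58 mm square outside with a 34 mm square upright hole 74 mm deep, on a steel foot 100 mm square. The key hangs in it with its collar flat on the top, handle centre then 28.5 mm above this point and prong tips 70 mm below it. z up.
- media_bottle: Bystander, to be left alone: clear glass bottle with blue cap, 70 mm across, 160 mm tall; origin at its underside, z up.
- amber_bottle: Bystander, to be left alone: amber bottle with black cap, 60 mm across, 130 mm tall; origin at its underside, z up.
- tip_box: Bystander, to be left alone: blue open tip box 110 x 75 x 50 mm; origin at its underside, z up.
- beaker: Bystander, to be left alone: glass beaker 70 mm across, 90 mm tall; origin at its underside, z up.
- tube_rack: Bystander, to be left alone: blue tube rack 90 x 180 mm, 78 mm tall with its tubes; origin at its underside, z up.
- pipette: Bystander, to be left alone: white pipette lying down, about 240 mm long, 26 mm thick; origin at its underside, z up.
- comb: Bystander, to be left alone: flat green gel comb 34 x 70 x 4 mm; origin at its underside, z up.
Things that resemble listed ones, but are neither listed nor needed, are in the scene too. There is more than one size of the part that bears key_grip; the job needs the smaller.

How it is judged:
By the outcome, as a careful person would: the job done as asked, in the order asked, and still so for the second after the job is handed in, with the robot touching nothing.
It also fails if it takes over 64 s, if anything falls off the work surface, if the arm or the gripper's body presses on something with over 40 N, if the wrist force passes 120 N, or if a joint passes its speed limit or range.

ROBOT

A 6-joint arm with a two-finger parallel gripper is mounted at the origin on the work surface. World frame = base frame: x ahead of the robot, y to its left, z up, the work surface at z = 0. Lengths are in m, angles in rad, forces in N, time in s.
With the tool pointing down it reaches from about 0.35 to 0.85 m from the base axis. Payload 8.1 kg.
Tool frame: the origin (TCP) lies at the very end of the fingers, on their centre line; the grasp point (between the pads) lies 19 mm behind it; z points along the fingers, y is the line along which they close (so a half turn about z gives the same grasp; the last joint's range is limited). The gripper opens to 93 mm and grips with 3 to 60 N. Pads are 15 mm wide; open, the fingers measure 128 mm over their backs; the gripper's body (75 mm by 188 mm) begins 65 mm behind the grasp point.
Start: joints at [1.027, 0.13, 1.488, -0, 1.523, -0.085], TCP at [0.266, 0.538, 0.219] pointing down, gripper open.
Joint ranges: [-2.96, 2.96], [-0.89, 2.26], [0.02, 2.5], [-1.34, 4.48], [0, 2.73], [-2.66, 2.66]. Speed limits (rad/s): [2.39, 2.39, 2.79, 3.14, 3.14, 3.14].

INTERFACE

Orientations are given as a 3x3 rotation matrix whose columns are the frame's x, y, z axes.
In Python, from rig import * gives the robot as it stands.
- The arm moves only by the shell command python3 -m jog 'ROWS' [FORCE]. ROWS is text: rows parted by semicolons, each of 7 numbers parted by spaces: the shift along the tool's x, y, z in m, then the turn, a rotation vector about the tool's x, y, z in rad, then the opening in per cent of the stroke, from 0 (shut) to 100 (fully open). A call has 1 to 20 rows; each row is the pose to reach, as a shift and turn from the pose commanded when the call began, along the tool's axes at that moment; what a row does not reach only later rows make up. A row lasts 1/8 s, in which the tool goes at most 62.5 mm and 10.7 degrees, less where a joint would pass 70% of its speed; a pose out of reach is approached as far as the arm can. A call with a gripper value outside its range is refused whole. The fingers move at their own pace and stop on an object; FORCE is the grip in N (left out, the last holds). Time passes only in rows, so rows that repeat a pose let the fingers close. It gives the time, the measured TCP pose, the force, the opening and the grip force at its end, in the units of the state.
- state(): the state, without advancing time (a new reading comes with each control period).
- read_camera(name): name is "scene" or "top" or "wrist"; returns (picture, depth): 400x640x3 uint8, red, green, blue; 400x640 float32, m along the optical axis (not along the pixel's ray), 0 where there is no reading.
- calibration(name): a dict with "camera_matrix" (3x3 intrinsics, pixels), "dist_coeffs" ([k1, k2, p1, p2, k3] as OpenCV has them; the pictures are not rectified), "view" (4x4, takes a point from world to camera coordinates). Camera axes: x right, y down, z forward; pixel columns grow to the right and rows downward; lengths in m; the calibration is good to about 2 mm. A picture is of the moment at which its call begins: read the wrist's pose just before it. calibration takes no time and is no camera call; for the wrist camera it gives the pose at the moment of the call.
- job_done(): hands the job in; it is judged then, once.
The state is a dict: "t": time; "q": joint angles; "qd": joint speeds; "joint_torque": joint torques, N m; "tcp_pos": TCP position; "tool_rot": TCP orientation; "force": force on the tool from outside, world axes, zero at the start; "torque": the same for the moment, N m; "opening": finger opening in m; "finger_force": force on a finger pad.
Only numpy, scipy, OpenCV 4.12 (cv2) and the standard library are available. Lean on these libraries where they do the work, as an engineer would, in place of code of your own. Each camera call takes 0.05 s, during which the arm holds its last target. There are 200 camera calls.

## Working session

There is one attempt and no reset: what is moved stays moved. The work goes in short steps, Python scripts to look and compute and a shell command to move; the robot and the scene stay as the last step left them, time stands still between calls to the robot, and variables do not carry over. Pictures are saved under pics/ and viewed, at most 10 in all, crops included, and the job is handed in when it is done.

```bash
ls; mkdir -p pics; cat > h.py <<'E'
from rig import *
import numpy as np, cv2
def snap(n,f):
    c=calibration(n); p,d=read_camera(n); cv2.imwrite(f'pics/{f}.png',p[:,:,::-1]); np.savez(f'pics/{f}.npz',p=p,d=d,K=c['camera_matrix'],D=c['dist_coeffs'],V=c['view'])
def w(f,pts,z=None):
    """pixel -> world by depth, or on plane z"""
    a=np.load(f'pics/{f}.npz'); out=[]
    R,t=a['V'][:3,:3],a['V'][:3,3]
    for u,v in pts:
        x,y=cv2.undistortPoints(np.array([[[u,v]]],float),a['K'],a['D'])[0,0]
        r=R.T@np.array([x,y,1]); o=-R.T@t
        if z is None: s=np.median(a['d'][int(v)-1:int(v)+2,int(u)-1:int(u)+2])
        else: s=(z-o[2])/r[2]
        out.append(o+s*r)
    return np.array(out)
def proj(f,P):
    a=np.load(f'pics/{f}.npz'); V=a['V']
    return cv2.projectPoints(np.array(P,float),cv2.Rodrigues(V[:3,:3])[0],V[:3,3],a['K'],a['D'])[0][:,0]
def crop(f,x,y,wd,ht,k,g):
    im=cv2.imread(f'pics/{f}.png')[y:y+ht,x:x+wd]; cv2.imwrite(f'pics/{g}.png',cv2.resize(im,None,fx=k,fy=k,interpolation=cv2.INTER_CUBIC))
E
python3 - <<'E'
from h import *
np.set_printoptions(precision=3,suppress=True)
snap('top','top0');snap('scene','scene0')
for n in('top','scene'):
    c=calibration(n);print(c['camera_matrix'],np.linalg.inv(c['view']))
print(state())
E
```

```text
pics
[[373.962   0.    314.154]
 [  0.    373.962 199.152]
 [  0.      0.      1.   ]] [[-0.114 -0.97   0.216  0.407]
 [-0.993  0.111 -0.026 -0.03 ]
 [ 0.001 -0.218 -0.976  1.063]
 [ 0.     0.     0.     1.   ]]
[[384.942   0.    316.144]
 [  0.    384.942 199.772]
 [  0.      0.      1.   ]] [[-0.351  0.779 -0.519  1.228]
 [ 0.936  0.296 -0.188  0.157]
 [ 0.007 -0.552 -0.834  1.083]
 [ 0.     0.     0.     1.   ]]
{'t': 0.1, 'q': array([ 1.027,  0.131,  1.489, -0.   ,  1.523, -0.085]), 'qd': array([-0.001, -0.   , -0.001, -0.001, -0.001,  0.   ]), 'joint_torque': array([  0.002, -56.134, -49.31 ,   0.077,   0.029,  -0.   ]), 'tcp_pos': array([0.265, 0.538, 0.218]), 'tool_rot': array([[-0.897,  0.443, -0.001],
       [ 0.443,  0.897, -0.001],
       [ 0.   , -0.002, -1.   ]]), 'force': array([ 0.614,  0.146, -0.821]), 'torque': array([ 0.024,  0.01 , -0.036]), 'finger_force': 0.0, 'opening': 0.09284859801142573}
```

View pics/top0.png

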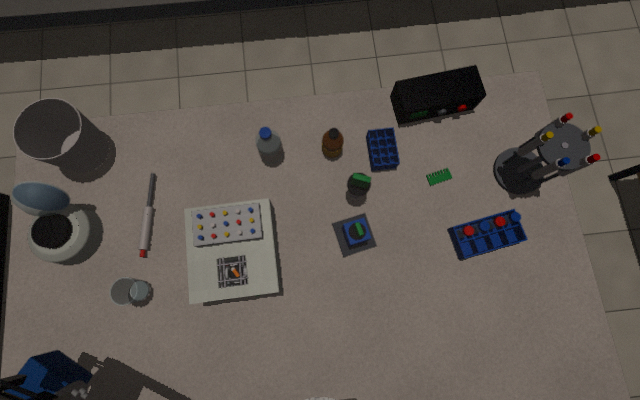

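View pics/scene0.png

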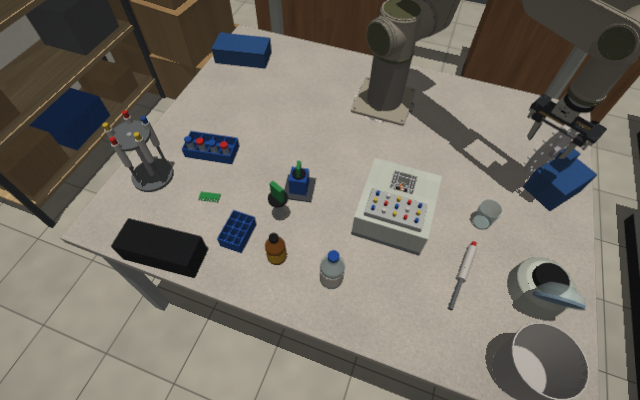

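The top view shows the shaker at about (232,250), with its guard opening at (233,271). The blue stand with a green key is at (356,232), and a bigger decoy key stands at (359,184). I'll enlarge both.

```bash
python3 - <<'E'
from h import *
import h
np.set_printoptions(precision=4,suppress=True)
crop('top0',180,195,110,110,5,'a');crop('top0',325,165,60,100,5.5,'b')
crop('scene0',345,150,105,105,5,'c'); crop('scene0',260,150,65,90,5.8,'d')
A=[cv2.imread(f'pics/{i}.png') for i in 'acbd']
W=lambda l,r:np.hstack([cv2.resize(l,(400,300*1)),cv2.resize(r,(400,300))])
H=min(a.shape[0] for a in A[2:])
cv2.imwrite('pics/ab.png',np.hstack([A[0],cv2.resize(A[2],(250,417)) if 0 else cv2.copyMakeBorder(A[2],0,0,0,0)[:550,:]][:1])) 
cv2.imwrite('pics/bd.png',np.hstack([A[2][:520],A[3][:520]]))
print(A[2].shape,A[3].shape)
E
```

```text
Traceback (most recent call last):
cv2.error: OpenCV(4.12.0) :-1: error: (-5:Bad argument) in function 'copyMakeBorder'
> Overload resolution failed:
>  - copyMakeBorder() missing required argument 'borderType' (pos 6)
>  - copyMakeBorder() missing required argument 'borderType' (pos 6)
```

View pics/a.png

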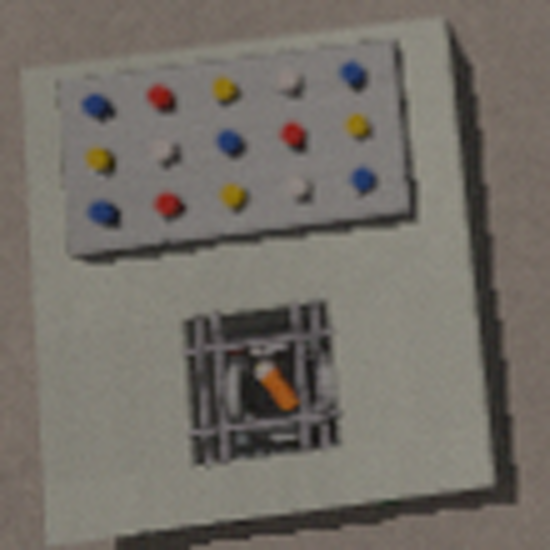

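The crop shows the shaker's top corners at about (22,70), (447,18), (495,485) and (45,545), which is crop pixel/5 + (180,195). The opening's centre is near (262,388), with the white knob end up and to the left. Next I'll work out positions and look at the stand crop.

```bash
python3 - <<'E'
from h import *
np.set_printoptions(precision=4,suppress=True)
B=cv2.imread('pics/b.png');D=cv2.imread('pics/d.png');h=min(len(B),len(D));cv2.imwrite('pics/bd.png',np.hstack([B[:h],D[:h]]))
c=np.array([(22,70),(447,18),(495,485),(45,545),(262,388)])/5+[180,195]
P=w('top0',c,.110);print(P);print(np.linalg.norm(np.diff(P[[0,1,2,3,0]],axis=0),axis=1),P[:4].mean(0))
x=(P[0]-P[3])+(P[1]-P[2]);print('yaw',np.arctan2(x[1],x[0]))
# stand: depth points
a=np.load('pics/top0.npz')
for v in range(160,256,4):
  print(v,[tuple(np.round(w('top0',[(u,v)])[0],3)[[2]]) [0] for u in range(336,380,4)])
E
```

```text
[[0.6307 0.2805 0.11  ]
 [0.6332 0.0601 0.11  ]
 [0.3949 0.0572 0.11  ]
 [0.3923 0.278  0.11  ]
 [0.4551 0.1682 0.11  ]]
[0.2205 0.2383 0.2209 0.2384] [0.5128 0.1689 0.11  ]
yaw 0.011355478057093322
160 [np.float64(-0.0), np.float64(0.002), np.float64(-0.002), np.float64(0.0), np.float64(-0.0), np.float64(-0.0), np.float64(-0.001), np.float64(0.0), np.float64(0.002), np.float64(0.043), np.float64(0.017)]
164 [np.float64(0.0), np.float64(0.0), np.float64(0.0), np.float64(-0.0), np.float64(0.0), np.float64(-0.001), np.float64(-0.001), np.float64(0.001), np.float64(0.001), np.float64(0.033), np.float64(0.004)]
168 [np.float64(-0.0), np.float64(0.001), np.float64(0.0), np.float64(0.0), np.float64(0.001), np.float64(0.0), np.float64(0.0), np.float64(0.0), np.float64(0.0), np.float64(0.022), np.float64(0.027)]
172 [np.float64(0.0), np.float64(0.0), np.float64(-0.0), np.float64(0.001), np.float64(0.001), np.float64(0.001), np.float64(0.001), np.float64(-0.001), np.float64(-0.002), np.float64(0.001), np.float64(-0.0)]
176 [np.float64(-0.001), np.float64(0.001), np.float64(-0.001), np.float64
[... 3460 characters left out ...]
(0.077), np.float64(0.043), np.float64(0.006), np.float64(0.0)]
244 [np.float64(0.001), np.float64(0.005), np.float64(0.007), np.float64(0.035), np.float64(0.077), np.float64(0.035), np.float64(0.009), np.float64(0.005), np.float64(0.006), np.float64(0.006), np.float64(0.005)]
248 [np.float64(0.0), np.float64(0.002), np.float64(0.005), np.float64(0.006), np.float64(0.008), np.float64(0.007), np.float64(0.008), np.float64(0.007), np.float64(0.006), np.float64(0.001), np.float64(-0.0)]
252 [np.float64(-0.001), np.float64(-0.001), np.float64(0.005), np.float64(0.006), np.float64(0.004), np.float64(0.006), np.float64(0.0), np.float64(-0.0), np.float64(-0.001), np.float64(-0.0), np.float64(-0.0)]
```

View pics/bd.png

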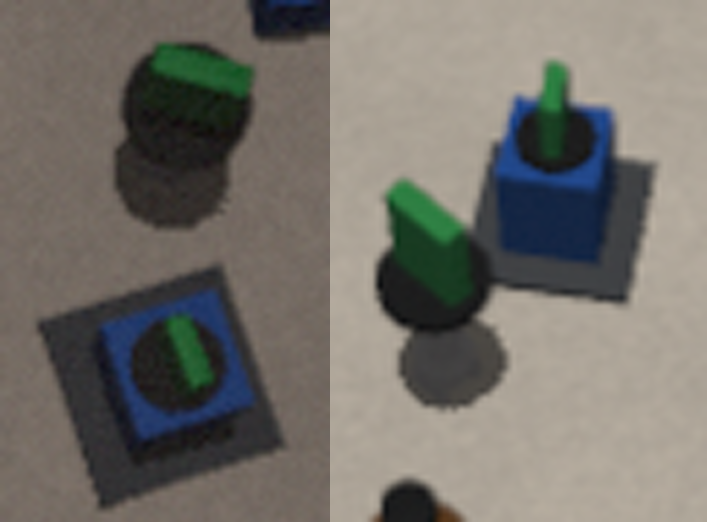

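The small key hangs in the blue stand. In the left crop the stand's top corners are at (100,327), (217,292), (252,405) and (143,440), and the handle's top runs from about (178,318) to (202,386). I'll work out the grasp.

```bash
python3 - <<'E'
from h import *
np.set_printoptions(precision=4,suppress=True)
px=lambda L:np.array(L)/5.5+[325,165]
S=w('top0',px([(100,327),(217,292),(252,405),(143,440)]),.08);print('stand',S.mean(0),np.linalg.norm(np.diff(S[[0,1,2,3,0]],axis=0),axis=1))
x=S[1]-S[0]+S[2]-S[3];print('yaw edge',np.arctan2(x[1],x[0])%(np.pi/2))
Hd=w('top0',px([(167,320),(188,315),(213,382),(190,390)]),.131);print(Hd,Hd.mean(0))
x=Hd[0]+Hd[1]-Hd[2]-Hd[3];print('handle x yaw',np.arctan2(x[1],x[0]),np.linalg.norm(x)/2)
s=state();R=s['tool_rot'];print('tool y yaw',np.arctan2(R[1,1],R[0,1]))
g=np.array([*S.mean(0)[:2],.24]);print('tool shift to above', R.T@(g-s['tcp_pos']))
print(calibration('wrist')['view'] @ np.block([[R,s['tcp_pos'][:,None]],[np.zeros(3),1]]))
E
```

```text
stand [ 0.5252 -0.1601  0.08  ] [0.0594 0.0568 0.0551 0.0577]
yaw edge 0.18602269912027092
[[ 0.5404 -0.1513  0.131 ]
 [ 0.5416 -0.1612  0.131 ]
 [ 0.5099 -0.1681  0.131 ]
 [ 0.5074 -0.1572  0.131 ]] [ 0.5248 -0.1595  0.131 ]
handle x yaw 0.1964720697849368 0.033014632186681325
tool y yaw 1.1120051049113826
tool shift to above [-0.5418 -0.5105 -0.0215]
[[ 0.0003  1.      0.0015  0.0005]
 [-0.9551  0.0008 -0.2963  0.0282]
 [-0.2963 -0.0013  0.9551  0.1833]
 [ 0.      0.      0.      1.    ]]
```

The sizes and heights agree with the listing. I'll fly to above the guard opening, turned to the grasp yaw, and look with the wrist camera.

```bash
python3 -m jog '-0.334 -0.248 0.003 0 0 -0.65 60;-0.334 -0.248 0.003 0 0 -0.65 60;-0.334 -0.248 0.003 0 0 -0.65 60;-0.334 -0.248 0.003 0 0 -0.65 60;-0.334 -0.248 0.003 0 0 -0.65 60;-0.334 -0.248 0.003 0 0 -0.65 60;-0.334 -0.248 0.003 0 0 -0.65 60;-0.334 -0.248 0.003 0 0 -0.65 60;-0.334 -0.248 0.003 0 0 -0.65 60;-0.334 -0.248 0.003 0 0 -0.65 60;-0.334 -0.248 0.003 0 0 -0.65 60'
python3 - <<'E'
from h import *
np.set_printoptions(precision=4,suppress=True)
s=state();print(s['t'],s['q'],s['tcp_pos'],s['tool_rot'])
snap('wrist','w1');p=proj('w1',[[.4551,.1682,.11]])[0];print(p)
x,y=int(p[0])-100,int(p[1])-100;print(x,y);crop('w1',x,y,200,200,3,'w1c')
E
```

```text
t: 1.48
tcp_pos: [0.4548, 0.1688, 0.2156]
tool_rot: [[-0.981, -0.192, -0.0], [-0.192, 0.981, 0.0], [0.0, 0.0, -1.0]]
force: [-0.4, 0.1, -0.8]
opening: 0.0561
finger_force: 0.0
1.475 [ 0.2496 -0.1835  1.802   0.0001  1.5232 -1.5145] [0.4548 0.1688 0.2156] [[-0.9814 -0.1921 -0.0001]
 [-0.1921  0.9814  0.0001]
 [ 0.0001  0.0001 -1.    ]]
[322.494  193.0941]
222 93
```

View pics/w1c.png

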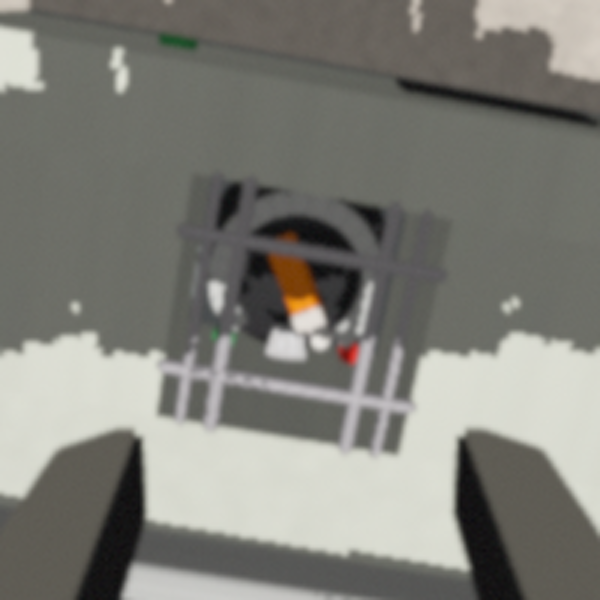

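The wrist crop shows the guard's inner wires crossing at about (240,241), (382,264), (357,399) and (219,379). The orange bar has its white end at (308,319) and its far end at (285,240).

```bash
python3 - <<'E'
from h import *
np.set_printoptions(precision=4,suppress=True)
px=lambda L:np.array(L)/3+[222,93]
c=px([(240,241),(382,264),(357,399),(219,379)])
for z in(.108,.112):
  P=w('w1',c,z);print(z,P.mean(0),np.linalg.norm(np.diff(P[[0,1,2,3,0]],axis=0),axis=1))
x=P[3]-P[0]+P[2]-P[1];print('yaw',np.arctan2(x[1],x[0]))
print('wires depth',w('w1',px([(300,251),(290,388),(230,300),(373,310),(100,250),(100,450)]))) 
b=px([(308,319),(300,295),(285,250),(293,270)]);print('bar depth',w('w1',b))
B=w('w1',px([(308,322),(284,240)]),.078);print(B,np.linalg.norm(B[0]-B[1]),np.arctan2(*(B[0]-B[1])[[1,0]]))
s=state();R=s['tool_rot'];print(s['t'],'to stand',R.T@(np.array([.525,-.160,.0915])-s['tcp_pos']))
E
```

```text
0.108 [0.4622 0.169  0.108 ] [0.0401 0.0411 0.0406 0.0416]
0.112 [0.4609 0.1688 0.112 ] [0.0396 0.0405 0.04   0.041 ]
yaw 0.03478385106263038
wires depth [[0.4405 0.1649 0.1128]
 [0.4808 0.1699 0.1123]
 [0.4582 0.1485 0.1121]
 [0.4533 0.1882 0.1126]
 [0.4513 0.1108 0.1111]
 [0.4537 0.1329 0.2255]]
bar depth [[0.4687 0.173  0.0827]
 [0.4615 0.169  0.0828]
 [0.4411 0.1608 0.1127]
 [0.4542 0.1654 0.0826]]
[[0.4711 0.1735 0.078 ]
 [0.4465 0.1611 0.078 ]] 0.02756854985777846 0.467818081692082
1.525 to stand [-0.0057 -0.336   0.1241]
```

The opening is at about (0.461, 0.169, 0.1125) and the bar's top at z≈0.083, within the stated ±10 mm. Next is the stand, where I'll measure the handle from close by.

```bash
python3 -m jog '-0.006 -0.336 0.015 0 0 0 60;-0.006 -0.336 0.015 0 0 0 60;-0.006 -0.336 0.015 0 0 0 60;-0.006 -0.336 0.015 0 0 0 60;-0.006 -0.336 0.015 0 0 0 60;-0.006 -0.336 0.015 0 0 0 60;-0.006 -0.336 0.015 0 0 0 60;-0.006 -0.336 0.015 0 0 0 60;-0.006 -0.336 0.015 0 0 0 60'
cat > key.py <<'E'
from h import *
np.set_printoptions(precision=4,suppress=True)
import sys
def cloud(f):
    a=np.load(f'pics/{f}.npz');d=a['d'];V=a['V']
    v,u=np.mgrid[:400,:640];q=cv2.undistortPoints(np.stack([u,v],-1).reshape(-1,1,2).astype(float),a['K'],a['D'])[:,0]
    X=np.c_[q,np.ones(len(q))]*d.reshape(-1,1);return (X-V[:3,3])@V[:3,:3],a['p'].reshape(-1,3).astype(int),d.ravel()>0
E
python3 - <<'E'
from key import *
s=state();print(s['tcp_pos'],s['q'])
snap('wrist','w2');P,c,ok=cloud('w2')
near=ok&(np.hypot(P[:,0]-.525,P[:,1]+.16)<.06)
g=near&(c[:,1]>1.5*c[:,0])&(c[:,1]>1.3*c[:,2])&(P[:,2]>.127)
def rect(m,n):
    r=cv2.minAreaRect((P[m][:,:2]*1000).astype(np.float32));print(n,m.sum(),r,P[m][:,2].mean())
rect(g,'handle top')
b=near&(c[:,2]>1.5*c[:,0])&(c[:,2]>1.3*c[:,1])&(abs(P[:,2]-.08)<.004);rect(b,'stand top')
k=near&(abs(P[:,2]-.0865)<.003)&(c.max(1)<60);rect(k,'collar')
crop('w2',160,100,320,240,2,'w2c')
E
```

```text
t: 2.65
tcp_pos: [0.5252, -0.1594, 0.2009]
tool_rot: [[-0.981, -0.192, 0.0], [-0.192, 0.981, 0.0], [-0.0, 0.0, -1.0]]
force: [0.2, -0.1, 0.2]
opening: 0.0559
finger_force: 0.0
[ 0.5252 -0.1594  0.2009] [-0.3882  0.0008  1.6559  0.0003  1.4847 -2.1524]
handle top 704 ((524.12646484375, -167.7249755859375), (36.217506408691406, 38.46723937988281), 84.21400451660156) 0.1422600627201337
stand top 1916 ((528.4546508789062, -160.02330017089844), (57.48749542236328, 58.08377456665039), 11.287483215332031) 0.08042946858478514
collar 1299 ((525.7730712890625, -159.9296112060547), (41.57560348510742, 44.46527862548828), 11.79417610168457) 0.08652393712710255
```

View pics/w2c.png

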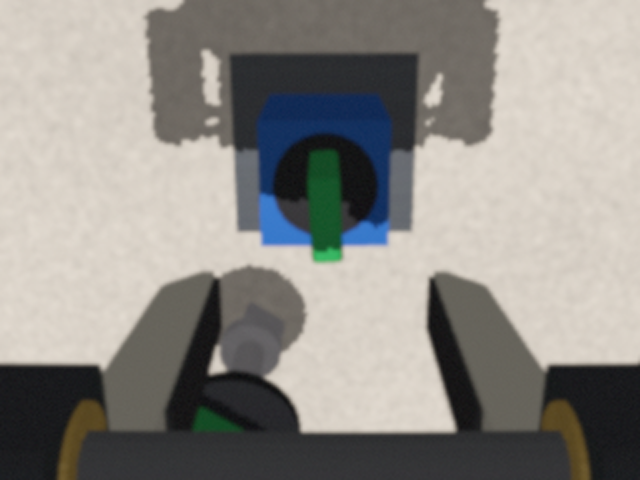

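The handle at (326,205) is aligned and centred between the open fingers. The decoy at (245,415) is clear. I'll check the handle's centre, then go down.

```bash
python3 - <<'E'
from key import *
print(w('w2',[(160+164,100+130.5)],.131))
P,c,ok=cloud('w2')
m=ok&(np.hypot(P[:,0]-.525,P[:,1]+.16)<.04)&(P[:,2]>.126)&(P[:,2]<.136);r=cv2.minAreaRect((P[m][:,:2]*1000).astype(np.float32));print(m.sum(),r)
s=state();R=s['tool_rot'];print(R.T@(np.array([.526,-.160,.0915])-s['tcp_pos']))
E
python3 -m jog '-0.001 0 0.05 0 0 0 60;-0.001 0 0.09 0 0 0 60;-0.001 0 0.109 0 0 0 60;-0.001 0 0.109 0 0 0 60;-0.001 0 0.109 0 0 0 60'
```

```text
[[ 0.5438 -0.1553  0.131 ]]
700 ((528.1030883789062, -159.6179962158203), (34.557003021240234, 11.986446380615234), 13.822736740112305)
[-0.0006 -0.0006  0.1094]
t: 3.32
tcp_pos: [0.5274, -0.1612, 0.0937]
tool_rot: [[-0.982, -0.19, 0.003], [-0.19, 0.982, -0.001], [-0.002, -0.002, -1.0]]
force: [0.9, -0.2, -0.2]
opening: 0.0561
finger_force: 0.0
```

```bash
python3 -m jog '-0.0005 0.0005 0.001 0 0 0 60;-0.0005 0.0005 0.001 0 0 0 0;-0.0005 0.0005 0.001 0 0 0 0;-0.0005 0.0005 0.001 0 0 0 0;-0.0005 0.0005 0.001 0 0 0 0;-0.0005 0.0005 0.001 0 0 0 0' 50
python3 -c "
from key import *
s=state();print(s['tcp_pos'],s['tool_rot'],s['torque'],s['q'])"
```

```text
t: 4.08
tcp_pos: [0.5264, -0.1601, 0.0906]
tool_rot: [[-0.982, -0.19, -0.0], [-0.19, 0.982, 0.0], [0.0, 0.0, -1.0]]
force: [-0.5, 0.6, 0.9]
opening: 0.0114
finger_force: 50.0
[ 0.5264 -0.1601  0.0906] [[-0.9818 -0.1901 -0.0001]
 [-0.1901  0.9818  0.0002]
 [ 0.      0.0002 -1.    ]] [0.1881 0.0378 0.0234] [-0.3886  0.0958  1.7653  0.0002  1.2806 -2.1507]
```

Gripped. The grip force is 50 N at 11.4 mm opening. Lifting.

```bash
python3 -m jog '0 0 -0.02 0 0 0 0;0 0 -0.06 0 0 0 0;0 0 -0.11 0 0 0 0;0 0 -0.16 0 0 0 0;0 0 -0.16 0 0 0 0;0 0 -0.16 0 0 0 0'
python3 - <<'E'
from key import *
s=state();R=s['tool_rot'];print(s['tcp_pos'],R,s['force'],s['torque'],s['opening'])
snap('wrist','w3');P,c,ok=cloud('w3')
# key parts in tool frame
T=(P-s['tcp_pos'])@R
m=ok&(np.hypot(T[:,0],T[:,1])<.035)&(T[:,2]>-.02)&(T[:,2]<.09)
for a,b in((.002,.006),(.006,.012),(.05,.058),(.06,.07),(.07,.085)):
  k=m&(T[:,2]>=a)&(T[:,2]<b)
  if k.sum()>5: print(a,k.sum(),T[k].min(0),T[k].max(0))
y=np.arctan2(.489,.872);print('goal xy shift in tool', R.T@(np.array([.460,.168,.2506])-s['tcp_pos']))
crop('w3',200,80,240,180,3,'w3c')
E
```

```text
t: 4.82
tcp_pos: [0.5263, -0.1602, 0.2509]
tool_rot: [[-0.982, -0.19, 0.0], [-0.19, 0.982, -0.0], [-0.0, -0.0, -1.0]]
force: [-0.5, -0.2, -1.6]
opening: 0.0119
finger_force: 50.0
[ 0.5263 -0.1602  0.2509] [[-0.9818 -0.1901  0.0003]
 [-0.1901  0.9818 -0.0002]
 [-0.0003 -0.0002 -1.    ]] [-0.5238 -0.2202 -1.5895] [ 0.1177  0.0776 -0.0501] 0.01186761932881283
0.002 1393 [-0.0005 -0.0239  0.002 ] [0.0215 0.0211 0.006 ]
0.006 168 [ 0.0042 -0.0223  0.006 ] [0.0214 0.0206 0.0113]
0.06 248 [ 0.0009 -0.0142  0.06  ] [0.0116 0.0112 0.0698]
0.07 39 [ 0.0068 -0.0125  0.0702] [0.0077 0.0094 0.0793]
goal xy shift in tool [0.0027 0.3348 0.0002]
```

View pics/w3c.png

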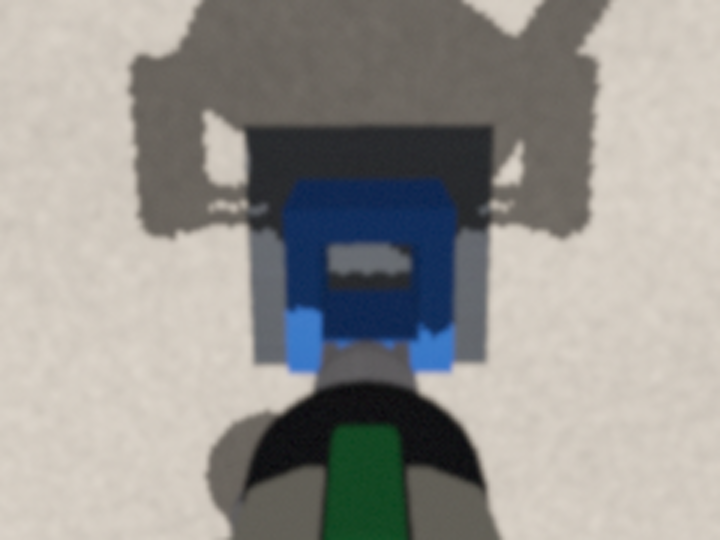

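In the tool frame the key axis shows at about (−1.4, −1.5) mm, but it sits symmetrically between the fingers. So about −1.5 mm in y is camera bias, and I'll align by comparing key and opening in one picture. Next I move above the opening with the fork turned to the bar.

```bash
python3 -m jog '0.004 0.06 0 0 0 -0.05 0;0.004 0.12 0 0 0 -0.1 0;0.004 0.18 0 0 0 -0.15 0;0.004 0.24 0 0 0 -0.2 0;0.004 0.30 0 0 0 -0.26 0;0.004 0.337 0 0 0 -0.32 0;0.004 0.337 0.01 0 0 -0.32 0;0.004 0.337 0.045 0 0 -0.32 0;0.004 0.337 0.045 0 0 -0.32 0;0.004 0.337 0.045 0 0 -0.32 0'
python3 - <<'E'
from key import *
s=state();R=s['tool_rot'];print(s['tcp_pos'],np.arctan2(-R[1,0],-R[0,0]),s['force'],s['q'])
snap('wrist','w4');P,c,ok=cloud('w4')
T=(P-s['tcp_pos'])@R
m=ok&(np.hypot(T[:,0],T[:,1])<.035)&(T[:,2]>-.02)&(T[:,2]<.084)
for a,b in((.002,.006),(.06,.07),(.07,.084)):
  k=m&(T[:,2]>=a)&(T[:,2]<b)
  if k.sum()>5: print(a,k.sum(),T[k].min(0),T[k].max(0))
crop('w4',220,80,200,150,4,'w4c')
E
```

```text
t: 6.12
tcp_pos: [0.4584, 0.169, 0.2057]
tool_rot: [[-0.873, -0.488, -0.001], [-0.488, 0.873, -0.0], [0.001, 0.0, -1.0]]
force: [0.3, -0.7, -0.8]
opening: 0.0118
finger_force: 50.0
[0.4584 0.169  0.2057] 0.5097798330887898 [ 0.3238 -0.6976 -0.7588] [ 0.2483 -0.1678  1.8063 -0.0002  1.5042 -1.8322]
0.002 1393 [-0.0001 -0.0241  0.0022] [0.0221 0.021  0.006 ]
0.06 251 [ 0.0016 -0.0143  0.06  ] [0.0121 0.011  0.0689]
0.07 41 [ 0.0074 -0.0127  0.0702] [0.0082 0.0092 0.0796]
```

View pics/w4c.png

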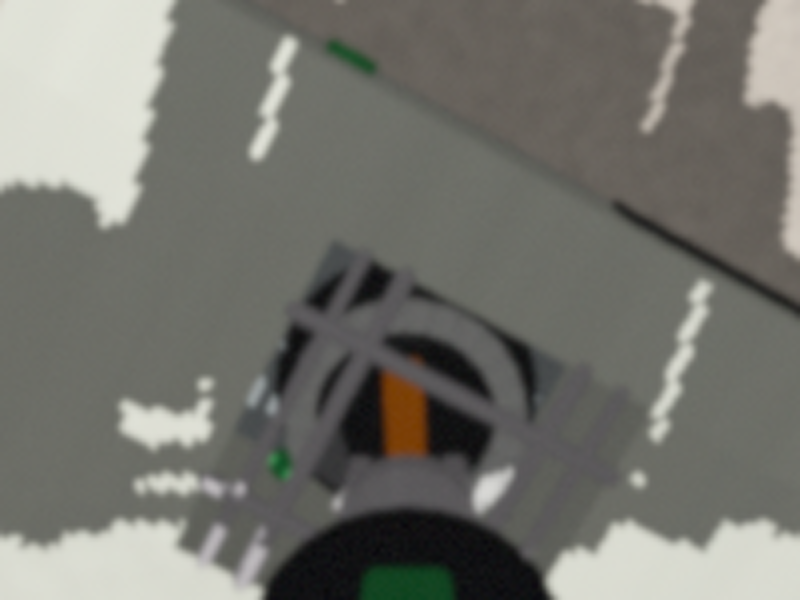

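The bar at (405,360–455) lies in line with the fork's centre at column 408. The inner wires cross at about (370,350) and (553,448). I'll compare the opening, bar and key in the same frame.

```bash
python3 - <<'E'
from key import *
R=state()['tool_rot'];t=state()['tcp_pos']
C=w('w4',np.array([(370,350),(553,448)])/4+[220,80],.1115);print(C,np.linalg.norm(C[0]-C[1]))
d=C[1]-C[0];d/=np.linalg.norm(d);n=np.array([d[1],-d[0],0]);print('yaw',np.arctan2(n[1],n[0]))
O=C.mean(0)+.02*n;print('opening',O,'tool',(O-t)@R)
P,c,ok=cloud('w4')
m=ok&(c[:,0]>1.6*c[:,1])&(c[:,0]>60)&(abs(P[:,0]-.46)<.03)&(abs(P[:,1]-.169)<.03)&(P[:,2]>.072)
T=(P-t)@R
print(m.sum(),np.percentile(P[m][:,2],[5,50,95]));k=m&(P[:,2]>np.median(P[m][:,2])-.003)
print('bar tool',T[k].min(0),T[k].max(0))
P1,c1,ok1=cloud('w1');m=ok1&(abs(P1[:,0]-.46)<.018)&(abs(P1[:,1]-.169)<.017)&(abs(P1[:,2]-.0827)<.003)
r=cv2.minAreaRect((P1[m][:,:2]*1000).astype(np.float32));print(m.sum(),r, P1[m].mean(0))
E
```

```text
[[0.4409 0.1491 0.1115]
 [0.4406 0.191  0.1115]] 0.041860756588932825
yaw 0.008708119994962625
opening [0.4608 0.1702 0.1115] tool [-0.002  0.     0.095]
177 [0.0811 0.0823 0.0833]
bar tool [-0.0042 -0.0066  0.1226] [0.0143 0.0024 0.1263]
260 ((459.6682434082031, 167.26075744628906), (26.84990692138672, 9.175519943237305), 31.895402908325195) [0.4605 0.1677 0.0824]
```

Relative to the fork the bar is off by about (+1, 0) mm in tool axes and its yaw is about 0.55, so I'll correct a little and go down. The prong tips should pass the bar's top at 42 mm and the fork should touch at about 54 mm.

```bash
python3 -m jog '0.0005 -0.0003 0 0 0 -0.03 0;0.0005 -0.0003 0.008 0 0 -0.03 0;0.0005 -0.0003 0.016 0 0 -0.03 0;0.0005 -0.0003 0.024 0 0 -0.03 0;0.0005 -0.0003 0.032 0 0 -0.03 0;0.0005 -0.0003 0.040 0 0 -0.03 0;0.0005 -0.0003 0.040 0 0 -0.03 0'
python3 -c "
from key import *
s=state();print(s['tcp_pos'],s['force'],s['torque'])"
```

```text
t: 7.05
tcp_pos: [0.4576, 0.1692, 0.1646]
tool_rot: [[-0.857, -0.515, -0.002], [-0.515, 0.857, -0.0], [0.002, 0.001, -1.0]]
force: [0.1, -1.2, -1.2]
opening: 0.0116
finger_force: 50.0
[0.4576 0.1692 0.1646] [ 0.116  -1.1699 -1.1849] [0.1422 0.089  0.0048]
```

```bash
python3 -m jog '0 0 0.002 0 0 0 0;0 0 0.004 0 0 0 0;0 0 0.006 0 0 0 0;0 0 0.006 0 0 0 0'; python3 -m jog '0 0 0.002 0 0 0 0;0 0 0.004 0 0 0 0;0 0 0.004 0 0 0 0;0 0 0.004 0 0 0 0'
```

```text
t: 7.55
tcp_pos: [0.4581, 0.1693, 0.1595]
tool_rot: [[-0.857, -0.515, -0.0], [-0.515, 0.857, -0.0], [0.0, 0.0, -1.0]]
force: [0.3, 0.2, -1.2]
opening: 0.0122
finger_force: 50.0
t: 8.05
tcp_pos: [0.4582, 0.1693, 0.1557]
tool_rot: [[-0.857, -0.515, -0.0], [-0.515, 0.857, 0.0], [0.0, 0.0, -1.0]]
force: [0.1, 0.8, -0.9]
opening: 0.0117
finger_force: 50.0
```

The prongs straddle the bar with no force. Now I'll feel downward in fine steps.

```bash
for i in 1; do python3 -m jog '0 0 0.001 0 0 0 0;0 0 0.002 0 0 0 0;0 0 0.003 0 0 0 0;0 0 0.003 0 0 0 0'; python3 -m jog '0 0 0.001 0 0 0 0;0 0 0.001 0 0 0 0;0 0 0.001 0 0 0 0'; python3 -m jog '0 0 0.001 0 0 0 0;0 0 0.001 0 0 0 0;0 0 0.001 0 0 0 0';done
```

```text
t: 8.55
tcp_pos: [0.4581, 0.1693, 0.1525]
tool_rot: [[-0.857, -0.515, -0.0], [-0.515, 0.857, -0.0], [0.0, 0.0, -1.0]]
force: [-0.2, -0.9, -1.9]
opening: 0.0119
finger_force: 50.0
t: 8.93
tcp_pos: [0.4582, 0.1693, 0.1516]
tool_rot: [[-0.857, -0.515, 0.0], [-0.515, 0.857, -0.0], [-0.0, -0.0, -1.0]]
force: [0.1, 0.3, -1.7]
opening: 0.0118
finger_force: 50.0
t: 9.3
tcp_pos: [0.4582, 0.1693, 0.1506]
tool_rot: [[-0.857, -0.515, -0.0], [-0.515, 0.857, -0.0], [0.0, -0.0, -1.0]]
force: [-0.6, -0.4, -2.0]
opening: 0.0121
finger_force: 50.0
```

```bash
for i in 1; do python3 -m jog '0 0 0.001 0 0 0 0;0 0 0.001 0 0 0 0;0 0 0.001 0 0 0 0';python3 -m jog '0 0 0.001 0 0 0 0;0 0 0.001 0 0 0 0;0 0 0.001 0 0 0 0'; done | grep -E 'pos|force:'
```

```text
tcp_pos: [0.4584, 0.1694, 0.15]
force: [-1.2, -0.4, 3.1]
finger_force: 50.0
tcp_pos: [0.4584, 0.1694, 0.1489]
force: [-1.1, -0.4, 5.0]
finger_force: 50.0
```

Contact is at TCP z≈0.150. I'll press on to about 13 N net, which should read roughly +11.5 N since the key's weight reads about −1.5.

```bash
(python3 -m jog '0 0 0.001 0 0 0 0;0 0 0.002 0 0 0 0;0 0 0.002 0 0 0 0;0 0 0.002 0 0 0 0';python3 -m jog '0 0 0.001 0 0 0 0;0 0 0.001 0 0 0 0;0 0 0.001 0 0 0 0')| grep -E 'pos|force:'
```

```text
tcp_pos: [0.4585, 0.1694, 0.1471]
force: [-1.6, -0.4, 6.9]
finger_force: 50.0
tcp_pos: [0.4585, 0.1694, 0.1463]
force: [-1.8, -0.2, 8.9]
finger_force: 50.0
```

```bash
(python3 -m jog '0 0 0.001 0 0 0 0;0 0 0.0015 0 0 0 0;0 0 0.0015 0 0 0 0;0 0 0.0015 0 0 0 0')| grep -E 'pos|force:'
```

```text
tcp_pos: [0.4586, 0.1694, 0.1451]
force: [-3.3, -0.5, 9.0]
finger_force: 50.0
```

```bash
(python3 -m jog '0 0 0.0005 0 0 0 0;0 0 0.0005 0 0 0 0';python3 -m jog '0 0 0 0 0 0 0')| grep -E 'pos|force:'; python3 -c "
from key import *
s=state();print(s['force'],s['torque'])"
```

```text
tcp_pos: [0.4586, 0.1694, 0.1447]
force: [-2.4, -0.8, 11.8]
finger_force: 50.0
tcp_pos: [0.4586, 0.1694, 0.1447]
force: [-4.1, 0.4, 10.3]
finger_force: 50.0
[-4.0658  0.4406 10.271 ] [-0.1849  0.8626  0.0079]
```

Net force is about 12.5 N at 5.3 mm depth, so the tooth should be free. Turning clockwise is +z about the tool. I'll start with a short stretch while watching the moment.

```bash
(python3 -m jog '0 0 0 0 0 0.06 0;0 0 0 0 0 0.12 0;0 0.0002 0 0 0 0.18 0;0 0.0003 0 0 0 0.24 0;0 0.0003 0 0 0 0.28 0;0 0.0003 0 0 0 0.28 0')| grep -E 'pos|force:'; cat > st.py <<'E'
from key import *
s=state();R=s['tool_rot'];print('t',s['t'],'yaw',np.arctan2(-R[1,0],-R[0,0]),s['tcp_pos'],s['force'],s['torque'],s['q'][5])
E
python3 st.py;(python3 -m jog '0 0 0 0 0 0.05 0;0 0 0 0 0 0.1 0;0 0 0 0 0 0.1 0')| grep -E 'pos|force:'; python3 st.py
```

```text
tcp_pos: [0.4587, 0.1696, 0.1448]
force: [-1.8, -1.6, 9.8]
finger_force: 50.0
t 12.55 yaw 0.26058975529025785 [0.4587 0.1696 0.1448] [-1.8007 -1.6382  9.7944] [-0.33    0.6311 -0.0011] -1.5818301231600378
tcp_pos: [0.4588, 0.1696, 0.1448]
force: [-2.8, -1.7, 10.9]
finger_force: 50.0
t 12.925 yaw 0.1604050711762397 [0.4588 0.1696 0.1448] [-2.7943 -1.6706 10.876 ] [-0.2691  0.5717  0.0026] -1.4816639551398447
```

The moment is near zero, so it turns freely. Continuing.

```bash
(python3 -m jog '0 0.0001 0 0 0 0.07 0;0 0.0002 0 0 0 0.14 0;0 0.0002 0 0 0 0.21 0;-0.0001 0.0003 0 0 0 0.28 0;-0.0001 0.0003 0 0 0 0.3 0;-0.0001 0.0003 0 0 0 0.3 0')| grep -E 'force:'; python3 st.py;(python3 -m jog '0 0.0001 0 0 0 0.07 0;0 0.0002 0 0 0 0.14 0;0 0.0002 0 0 0 0.21 0;0 0.0003 0 0 0 0.28 0;0 0.0003 0 0 0 0.3 0;0 0.0003 0 0 0 0.3 0')| grep -E 'force:'; python3 st.py
```

```text
force: [-1.3, -2.7, 10.2]
finger_force: 50.0
t 13.675 yaw -0.13923883956833571 [0.4589 0.1697 0.1448] [-1.2851 -2.6594 10.2256] [-0.5277  0.4695  0.03  ] -1.1815021506913892
force: [-0.4, -3.2, 10.1]
finger_force: 50.0
t 14.425 yaw -0.4392292227007805 [0.4591 0.1698 0.1448] [-0.3883 -3.1982 10.0782] [-0.789   0.3426  0.0447] -0.880986156225884
```

```bash
j(){ grep -E '^force:'; python3 st.py; }; python3 -m jog '0 0 0 0 0 0.06 0;0 0.0001 0 0 0 0.12 0;0 0.0001 0 0 0 0.12 0'|j;python3 -m jog '0 0 0 0 0 0.04 0;0 0 0 0 0 0.06 0;0 0 0 0 0 0.06 0'|j;
```

```text
force: [-0.2, -1.0, 10.1]
t 14.8 yaw -0.559875134667008 [0.4594 0.1702 0.1451] [-0.2224 -1.0463 10.0725] [-0.4549  0.1749  0.0066] -0.7601967916720148
force: [0.1, -3.2, 9.5]
t 15.175 yaw -0.6191669009451854 [0.4595 0.1699 0.145 ] [ 0.1212 -3.2206  9.5115] [-0.8671  0.0852  0.0599] -0.7008902767979639
```

```bash
j(){ grep -E '^force:'; python3 st.py; }; python3 -m jog '0 0 0 0 0 0.03 0;0 0 0 0 0 0.03 0'|j
```

```text
force: [-0.7, -3.3, 10.3]
t 15.425 yaw -0.6493542395060399 [0.4595 0.1698 0.1451] [-0.7267 -3.3179 10.307 ] [-0.9297  0.0218  0.0425] -0.6707556945535436
```

```bash
j(){ grep -E '^force:'; python3 st.py; }; python3 -m jog '0 0 0 0 0 0.03 0;0 0 0 0 0 0.03 0'|j; python3 -m jog '0 0 0 0 0 0.02 0;0 0 0 0 0 0.02 0'|j
```

```text
force: [0.1, -4.2, 10.1]
t 15.675 yaw -0.6794525489979661 [0.4595 0.1696 0.145 ] [ 0.0932 -4.1773 10.1119] [-1.1081  0.0379  0.0064] -0.640750396189244
force: [-0.1, -4.1, 9.6]
t 15.925 yaw -0.6992230169562946 [0.4595 0.1695 0.145 ] [-0.1393 -4.1346  9.5575] [-1.2823  0.0688  0.0342] -0.620937750379912
```

```bash
j(){ grep -E '^force:'; python3 st.py; }; python3 -m jog '0 0 0 0 0 0.02 0;0 0 0 0 0 0.02 0'|j
```

```text
force: [-0.5, -4.6, 10.0]
t 16.175 yaw -0.7192726793548883 [0.4595 0.1694 0.145 ] [-0.5329 -4.5586  9.9543] [-1.3744  0.047   0.1221] -0.6009153851105233
```

```bash
j(){ grep -E '^force:'; python3 st.py; }; python3 -m jog '0 0 0 0 0 0.01 0;0 0 0 0 0 0.01 0;0 0 0 0 0 0.01 0'|j
```

```text
force: [-0.9, -4.7, 10.1]
t 16.55 yaw -0.7290410333483395 [0.4595 0.1693 0.145 ] [-0.9271 -4.6698 10.1393] [-1.3908  0.0046  0.0909] -0.5912007681471085
```

```bash
j(){ grep -E '^force:'; python3 st.py; }; python3 -m jog '0 0 0 0 0 0.02 0;0 0 0 0 0 0.02 0;0 0 0 0 0 0.02 0'|j
```

```text
force: [-0.5, -5.7, 9.7]
t 16.925 yaw -0.748954158730113 [0.4595 0.1693 0.145 ] [-0.4629 -5.6896  9.6703] [-1.476   0.0528  0.1185] -0.5712529061257403
```

The moment holds at a raised 0.12 N m and the travel matches the full turn plus play, so it's at the stop. I'll back off a little within the play, let it spring up, and withdraw upward.

```bash
j(){ grep -E '^force:'; python3 st.py; }; python3 -m jog '0 0 0 0 0 -0.08 0;0 0 0 0 0 -0.08 0;0 0 -0.003 0 0 -0.08 0;0 0 -0.007 0 0 -0.08 0;0 0 -0.007 0 0 -0.08 0'|j;  python3 -m jog '0 0 -0.008 0 0 0 0;0 0 -0.018 0 0 0 0;0 0 -0.03 0 0 0 0;0 0 -0.045 0 0 0 0;0 0 -0.07 0 0 0 0;0 0 -0.1 0 0 0 0;0 0 -0.1 0 0 0 0;0 0 -0.1 0 0 0 0'|j
python3 - <<'E'
from key import *
s=state();R=s['tool_rot'];snap('wrist','w5');P,c,ok=cloud('w5')
T=(P-s['tcp_pos'])@R
m=ok&(np.hypot(T[:,0],T[:,1])<.035)&(T[:,2]>-.02)&(T[:,2]<.084)
for a,b in((.002,.006),(.06,.07),(.07,.084)):
  k=m&(T[:,2]>=a)&(T[:,2]<b)
  if k.sum()>5: print(a,k.sum(),T[k].min(0),T[k].max(0))
m=ok&(abs(P[:,0]-.46)<.018)&(abs(P[:,1]-.169)<.017)&(abs(P[:,2]-.0825)<.004)
r=cv2.minAreaRect((P[m][:,:2]*1000).astype(np.float32));print(m.sum(),r,np.median(P[m][:,2]))
crop('w5',220,80,200,150,4,'w5c')
E
```

```text
force: [0.4, -1.3, 2.0]
t 17.55 yaw -0.6689747602494895 [0.458  0.17   0.1503] [ 0.4298 -1.3462  2.0355] [-0.5566 -0.3254  0.0586] -0.651106930713648
force: [0.1, 0.5, -1.1]
t 18.55 yaw -0.6687494697602552 [0.458  0.1702 0.2501] [ 0.0952  0.5017 -1.12  ] [-0.0107  0.0234 -0.0186] -0.6511386520629021
0.002 1398 [-0.0009 -0.0226  0.0022] [0.0207 0.0224 0.006 ]
0.06 237 [ 0.0004 -0.0128  0.06  ] [0.0106 0.0123 0.069 ]
0.07 41 [ 0.0058 -0.0112  0.07  ] [0.0067 0.0107 0.0795]
237 ((459.1590576171875, 167.52980041503906), (9.245136260986328, 27.49639320373535), 64.45026397705078) 0.08246915606568896
```

View pics/w5c.png

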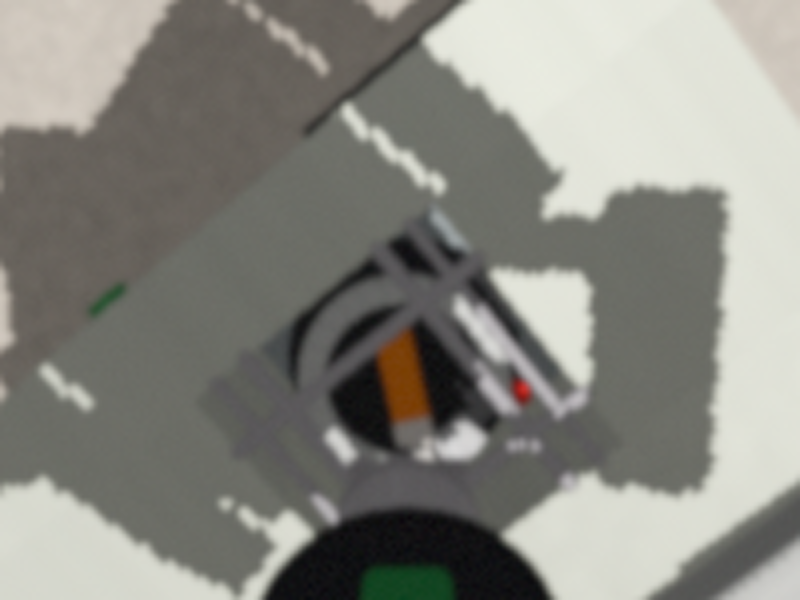

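The picture and depth show the bar at yaw −0.446, so it has turned 1.003 rad from 0.557. Its top is back at z≈0.0825, so it's fully turned and sprung up. Now I carry the key back over the stand.

```bash
python3 -m jog '-0.04 -0.034 0 0 0 -0.14 0;-0.08 -0.068 0 0 0 -0.28 0;-0.12 -0.102 0 0 0 -0.42 0;-0.16 -0.135 0 0 0 -0.56 0;-0.2 -0.169 0 0 0 -0.7 0;-0.24 -0.203 0 0 0 -0.82 0;-0.258 -0.2173 0 0 0 -0.859 0;-0.258 -0.2173 0 0 0 -0.859 0;-0.258 -0.2173 0 0 0 -0.859 0;-0.258 -0.2173 0 0 0 -0.859 0' | grep -E '^force:'; python3 st.py
python3 - <<'E'
from key import *
s=state();R=s['tool_rot'];snap('wrist','w6');P,c,ok=cloud('w6')
T=(P-s['tcp_pos'])@R
m=ok&(np.hypot(T[:,0],T[:,1])<.035)&(T[:,2]>-.02)&(T[:,2]<.084)
for a,b in((.002,.006),(.06,.07),(.07,.084)):
  k=m&(T[:,2]>=a)&(T[:,2]<b)
  if k.sum()>5: print(a,k.sum(),T[k].min(0),T[k].max(0))
print('shift to grasp pose',R.T@(np.array([.5257,-.1602,.0906])-s['tcp_pos']))
E
```

```text
force: [0.2, 0.2, -1.4]
t 19.85 yaw 0.19107086845179538 [ 0.5257 -0.159   0.2503] [ 0.2458  0.2116 -1.4492] [ 0.0105  0.0333 -0.0218] -2.149145917633118
0.002 1385 [-0.0005 -0.0239  0.0021] [0.0219 0.0211 0.0059]
0.06 248 [ 0.0009 -0.0141  0.06  ] [0.0116 0.0112 0.0699]
0.07 39 [ 0.0069 -0.0125  0.0704] [0.0076 0.0094 0.0793]
shift to grasp pose [ 0.0001 -0.0012  0.1597]
```

The key hasn't slipped; the view matches the one right after the lift. Lowering it into the stand.

```bash
j(){ grep -E '^force:'; python3 st.py; }; python3 -m jog '-0.0006 -0.0011 0.04 0 0 0 0;-0.0006 -0.0011 0.08 0 0 0 0;-0.0006 -0.0011 0.095 0 0 0 0;-0.0006 -0.0011 0.105 0 0 0 0;-0.0006 -0.0011 0.105 0 0 0 0'|j; python3 -m jog '0 0 0.015 0 0 0 0;0 0 0.03 0 0 0 0;0 0 0.042 0 0 0 0;0 0 0.05 0 0 0 0;0 0 0.05 0 0 0 0;0 0 0.05 0 0 0 0'|j
```

```text
force: [0.4, 0.1, -1.2]
t 20.525 yaw 0.190476607862398 [ 0.527  -0.1611  0.1462] [ 0.377   0.0531 -1.2496] [ 0.025   0.0331 -0.0153] -2.1509723368192
force: [0.8, -0.9, -1.2]
t 21.275 yaw 0.19019435615879252 [ 0.527  -0.1613  0.096 ] [ 0.7557 -0.8694 -1.2171] [-0.0153 -0.0143  0.0116] -2.1510483169284718
```

```bash
j(){ grep -E '^force:'; python3 st.py; }; python3 -m jog '0.0004 0.001 0.002 0 0 0 0;0.0004 0.001 0.004 0 0 0 0;0.0004 0.001 0.005 0 0 0 0;0.0004 0.001 0.005 0 0 0 0'|j; python3 -m jog '0 0 0.0005 0 0 0 0;0 0 0.0005 0 0 0 0;0 0 0.0005 0 0 0 0'|j
```

```text
force: [0.1, 0.3, -2.7]
t 21.775 yaw 0.19020871827700322 [ 0.5261 -0.1603  0.0907] [ 0.1091  0.3446 -2.6739] [0.0434 0.0028 0.    ] -2.1498961477218326
force: [-3.1, 1.1, 5.6]
t 22.15 yaw 0.1902106520488686 [ 0.5261 -0.1603  0.0906] [-3.123   1.1223  5.6334] [ 0.3252  0.6353 -0.0359] -2.149866576070401
```

The collar is seated, with a contact force of about 7 N net. I'll open part way, rise straight up, retreat, and check.

```bash
python3 -m jog '0 0 0 0 0 0 55;0 0 0 0 0 0 55;0 0 0 0 0 0 55;0 0 0 0 0 0 55;0 0 0 0 0 0 55' 10 | grep -E 'open|^force:'; python3 -m jog '0 0 -0.03 0 0 0 55;0 0 -0.07 0 0 0 55;0 0 -0.11 0 0 0 55;0 0 -0.11 0 0 0 55;0 0 -0.11 0 0 0 55'| grep -E 'open|^force:'
python3 - <<'E'
from key import *
s=state();print(s['t'],s['tcp_pos'])
snap('wrist','w7');P,c,ok=cloud('w7')
near=ok&(np.hypot(P[:,0]-.525,P[:,1]+.16)<.045)
for n,m in(('handle',near&(P[:,2]>.126)&(P[:,2]<.136)),('collar',near&(abs(P[:,2]-.0865)<.003)&(c.max(1)<60))):
    print(n,m.sum(),cv2.minAreaRect((P[m][:,:2]*1000).astype(np.float32)),np.median(P[m][:,2]))
crop('w7',160,100,320,240,2,'w7c')
E
```

```text
force: [0.5, 0.3, -0.1]
opening: 0.0503
force: [0.1, -1.0, -0.3]
opening: 0.051
23.4 [ 0.5259 -0.1602  0.1996]
handle 708 ((527.7303466796875, -161.36448669433594), (33.83155822753906, 11.331450462341309), 11.218899726867676) 0.1313101428133408
collar 1314 ((525.8466186523438, -162.09312438964844), (41.91781234741211, 45.02819061279297), 10.929977416992188) 0.08658404744808942
```

View pics/w7c.png

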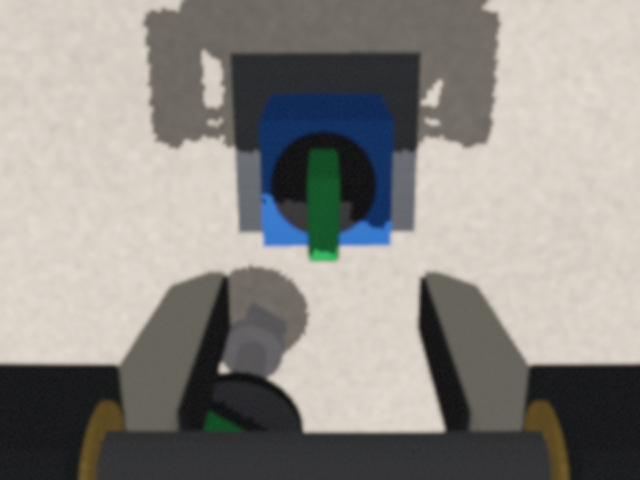

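The picture shows the key upright in its stand at (324,205), with its collar flat at z=0.0866 and the handle's top at 0.131, as at the start. The gripper is clear.

```bash
python3 -c "
from rig import *
print(job_done())"
```

```text
the job is handed in; nothing more can be done
None
```

The knob is turned clockwise about 1.0 rad (full travel, to the green dot) and sprung up, the key hangs fully back in its stand, and the job was handed in at about 23 s, within the 64 s limit.

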